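# Load the T plate and index the carrier to the inspection station

## Robot

A 6-joint arm with a two-finger parallel gripper is mounted at the origin on the work surface. World frame = base frame: x ahead of the robot, y to its left, z up, the work surface at z = 0. Lengths are in m, angles in rad, forces in N, time in s.
With the tool pointing down it reaches from about 0.375 to 0.975 m from the base axis. Payload 3.8 kg.
Tool frame: the origin (TCP) lies between the finger pads; the fingertips stand 22 mm ahead of it and the grasp point (between the pads) lies 3 mm ahead of it; z points along the fingers, y is the direction in which the jaws open and shut (so a half turn about z gives the same grasp; the last joint's range is limited). The gripper opens to 88 mm and grips with 3 to 60 N. Pads are 18 mm wide; open, the fingers measure 123 mm over their backs; the gripper's body (75 mm by 187 mm) begins 45 mm behind the grasp point.
Start: joints at [-1.378, 0.264, 1.604, -0, 1.274, -0.037], TCP at [0.154, -0.657, 0.261] pointing down, gripper open.
Joint ranges: [-2.63, 2.63], [-0.94, 2.18], [0.31, 2.57], [-1.31, 4.45], [0, 2.66], [-2.55, 2.55]. Speed limits (rad/s): [2.57, 2.57, 3.14, 3.14, 3.14, 3.14].

## Interface

Orientations are given as a rotation vector (axis times angle).
In Python, from cell import manip gives the robot as it stands. Calls block until the motion is done:
- manip.reach(position, orientation): joint-space move of the TCP to a pose.
- manip.move_l(position, ori=None, max_speed=0.15, stop_force=None): straight line of the TCP; ori=None keeps the orientation; max_speed is the mean speed in m/s. With stop_force (N) it stops when the force on the tool has changed by that much, and returns True; else False.
- manip.goto_joints(angles): joint-space move.
- manip.command_gripper(opening): finger opening in m; the grip force is fixed at half the most; returns when the fingers have stopped.
- manip.wait(seconds).
- manip.inverse_kinematics(position, orientation): joint angles nearest the present ones, or None.
- manip.sense(): the state.
- manip.snapshot(name): name is "scene" or "top" or "wrist"; returns (picture, depth): 420x560x3 uint8, blue, green, red; 420x560 float32, m along the optical axis (not along the pixel's ray), 0 where there is no reading.
- manip.camera_params(name): a dict with "K" (3x3 intrinsics, pixels), "view" (4x4, takes a point from world to camera coordinates). Camera axes: x right, y down, z forward; pixel columns grow to the right and rows downward; lengths in m; the calibration is good to about 2 mm. A picture is of the moment at which its call begins: read the wrist's pose just before it. camera_params takes no time and is no camera call; for the wrist camera it gives the pose at the moment of the call.
A pose or a line that the arm cannot do raises manip.MotionError and nothing moves.
- manip.hand_in(): hands the job in, once; it reports no verdict.
The state is a dict: "time_s": time; "joint_positions": joint angles; "joint_velocities": joint speeds; "joint_torque": joint torques, N m; "tcp_pos": TCP position; "orientation": TCP orientation; "wrist_force": force on the tool from outside, world axes, zero at the start; "ft_torque": the same for the moment, N m; "grip_width": finger opening in m.
Only numpy, scipy, OpenCV 4.12 (cv2) and the standard library are available. Lean on these libraries where they do the work, as an engineer would, in place of code of your own. Each camera call takes 0.05 s, during which the arm holds its last target. There are 200 camera calls.

## Task

Lay the T-shaped steel plate flat in the T-shaped nest of the slide's carrier, its head at the leading end, away from the upright push plate. Then push the carrier along the rail until its roller clicks home in the next station's notch, without running past it. Leave the straight bar, the rings and the other things on the bench where they are.

Things in the scene. Friction and masses are not known exactly. Their poses are not given: they have to be found in the camera images.
- rail: Rail slide on the bench across the robot's front, 60 mm wide, 620 mm long, top of its guide at 22 mm. Fixed; place and yaw vary. Origin: middle of its underside, on the bench. y axis along the rail, +y the way the carrier is to travel; x away from the robot. A second, similar station is at its far end (y = 205 mm): not wanted.
- carrier (a joint): Position of the carrier along the rail, in m, growing towards the rail's +y; 0 puts the carrier's middle at rail y = -170 mm. The carrier slides freely with about 2 N of friction, weighs 0.7 kg and stays where left; 5 to 12 N push its roller over a station's lobe.
- nest (a point): Middle of the nest floor, 34 mm above the bench; axes as the rail's. Carrier: aluminium slab 80 mm (x) by 150 mm (y), 22 to 34 mm high. 10 mm high steel blocks on it form a T-shaped nest, 3 mm clear of the plate all round, the sides of the shank left open from y = -28 to +35 mm for fingers. A sprung roller stands out of the +x side at y = 0.
- nest_head (a point): Where the middle of the T's head belongs: on the nest floor, 45 mm to +y of nest, at the carrier's leading end. Blocks stand beside and beyond the head; two wide blocks beside the plate's tail stand at y = -58 to -28 mm of nest, and the upright push plate closes the tail end.
- push_face (a point): Middle of the outer (-y) face of the carrier's push plate: steel, 66 mm wide (x), 10 mm thick, from 22 to 64 mm above the bench; this point is 50 mm above the bench, 75 mm to -y of nest. Push here towards the rail's +y.
- station: The next station: dark steel block 50 by 60 mm at the rail's +x side, with two upright lobes (18 mm diameter, 40 mm high, 26 mm apart along y) and a low black sensor behind them. Fixed; its place along the rail varies. Origin: on the bench midway between the lobes, axes as the rail's. Home: nest at y = 0 (and x = -63 mm) in this frame.
- plate: T-shaped flat steel plate, 120 mm long, 14 mm thick, about 0.4 kg, lying flat. Shank 28 mm wide, 90 mm long (x = -60 to +30 mm); head 56 mm wide, 30 mm long (x = +30 to +60 mm). Origin: underside, middle of the length. x axis along the plate towards the head, z up. Centre of mass at x = +9 mm.
- plate_head (a point): Middle of the T plate's head, on the underside, at x = +45 mm of the plate.
- bar: Straight flat steel bar 120 by 28 by 14 mm lying flat, without a head; not wanted, leave it. Origin: middle of its underside.
- ring_mid: Steel ring, 64 mm outside, 38 mm inside, 14 mm high, lying between the plate and the bar; leave it. Origin: middle of its underside.
- ring_left: The same kind of ring, on the left; leave it.
- ring_left2: The same kind of ring, further left; leave it.
- ring_right: The same kind of ring, on the right; leave it.
- ring_far: The same kind of ring, beyond the rail; leave it.
- oil_jar: Jar 60 mm in diameter, 90 mm high, standing on the right; leave it.
- caliper: Caliper, 190 mm long, lying flat far on the left; leave it.
Not all that is in view belongs to the job. Of the things that look like the station, the largest one is meant. What is shaped like the plate but green is not meant.

How it is judged:
By the outcome, as a careful person would: the job done as asked, in the order asked, and still so for the second after the job is handed in, with the robot touching nothing.
It also fails if it takes over 58 s, if anything falls off the work surface, if the arm or the gripper's body presses on something with over 40 N, if the wrist force passes 120 N, or if a joint passes its speed limit or range.

## Working session

There is one attempt and no reset: what is moved stays moved. The work goes in short steps, each a Python script; the robot and the scene stay as the last script left them, time stands still between calls to the robot, and variables do not carry over. Pictures are saved under pics/ and viewed, about 8 in all and at most 12, crops included, and the job is handed in when it is done.

```bash
mkdir -p pics; ls; python3 - <<'E'
from cell import manip
import cv2,numpy as np
for n in("top","scene"):
    p,d=manip.snapshot(n); cv2.imwrite(f"pics/{n}0.png",p); np.save(f"pics/{n}0.npy",d)
    c=manip.camera_params(n); print(n,np.round(c["K"],1).tolist(),np.round(c["view"],3).tolist())
print(manip.sense())
E
```

```text
pics
top [[486.9, 0.0, 281.3], [0.0, 486.9, 206.5], [0.0, 0.0, 1.0]] [[0.028, -1.0, 0.005, 0.014], [-0.984, -0.028, -0.175, 0.549], [0.175, -0.0, -0.985, 1.233], [0.0, 0.0, 0.0, 1.0]]
scene [[528.0, 0.0, 288.2], [0.0, 528.0, 203.9], [0.0, 0.0, 1.0]] [[0.635, 0.772, -0.017, -0.363], [0.453, -0.39, -0.802, -0.19], [-0.626, 0.502, -0.598, 1.996], [0.0, 0.0, 0.0, 1.0]]
{'time_s': 0.1, 'joint_positions': array([-1.37787211e+00,  2.64688651e-01,  1.60519179e+00,  2.28326415e-06,
        1.27367831e+00, -3.69199944e-02]), 'joint_velocities': array([ 0.00073469, -0.00180227, -0.00259098, -0.00104049, -0.00193688,
       -0.00066983]), 'joint_torque': array([ 4.25597245e-04, -5.03620863e+01, -3.58069253e+01,  7.31889135e-02,
        2.33747478e-02, -6.29659712e-05]), 'tcp_pos': array([ 0.15365878, -0.65669213,  0.2595298 ]), 'orientation': array([-3.11892259e+00, -3.60018422e-01,  2.37085814e-04]), 'wrist_force': array([0.00713667, 0.4046085 , 0.3276041 ]), 'ft_torque': array([-0.04675137,  0.03876053, -0.00469445]), 'grip_width': 0.08816864240940939}
```

View pics/top0.png

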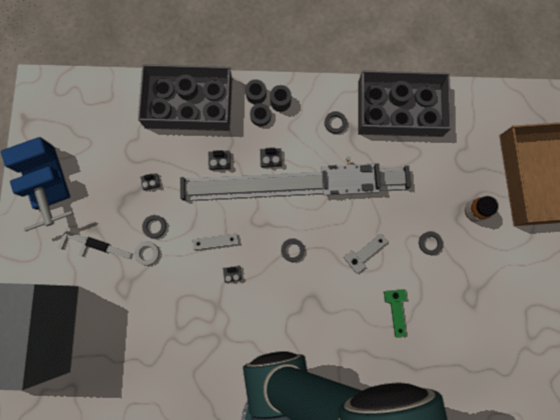

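View pics/scene0.png

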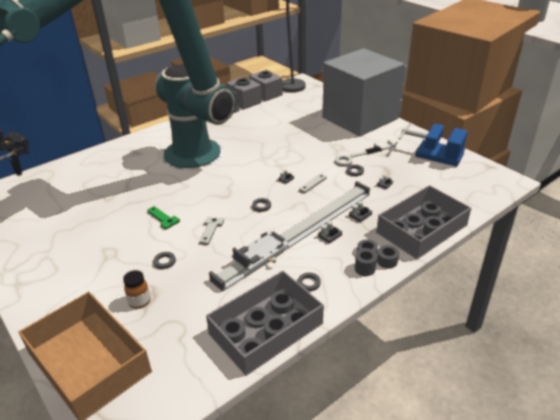

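```bash
cat > h.py <<'E'
from cell import manip
import cv2,numpy as np
from scipy.spatial.transform import Rotation as Ro
def cast(c,px,z):
    px=np.atleast_2d(np.asarray(px,float)); V=np.array(c["view"]);R,t=V[:3,:3],V[:3,3]
    o=-R.T@t; d=np.c_[px,np.ones(len(px))]@np.linalg.inv(c["K"]).T@R
    return o+d*((z-o[2])/d[:,2])[:,None]
def proj(c,P):
    V=np.array(c["view"]);q=np.atleast_2d(P)@V[:3,:3].T+V[:3,3]; q=q@np.array(c["K"]).T; return q[:,:2]/q[:,2:]
def down(a):  # tool z down, tool y at world angle a
    y=np.array([np.cos(a),np.sin(a),0]);z=np.array([0,0,-1.]);x=np.cross(y,z)
    return Ro.from_matrix(np.c_[x,y,z]).as_rotvec()
def snap(n,f):
    c=manip.camera_params(n);p,d=manip.snapshot(n);cv2.imwrite(f"pics/{f}.png",p);np.save(f"pics/{f}.npy",d)
    np.savez(f"pics/{f}.npz",K=c["K"],view=c["view"]);return c,p,d
E
python3 - <<'E'
from h import *
c=manip.camera_params("top")
for n,px,z in[("head",(355,262),.014),("tail",(381,240),.014),("nest",(350,180),.034),("pushtop",(376,178),.064),("railend-",(408,178),.022),("railend+",(184,188),.022),("stn",(271,157),.04),("stn2",(219,160),.04)]:
    print(n,cast(c,px,z).round(3))
w=manip.camera_params("wrist");s=manip.sense();V=np.array(w["view"])
T=Ro.from_rotvec(s["orientation"]).as_matrix()
o=-V[:3,:3].T@V[:3,3]
print("cam in tool",(T.T@(o-s["tcp_pos"])).round(3),(T.T@V[:3,:3].T).round(2).tolist(),np.round(w["K"],0).tolist())
for a in (0,np.pi/2,-np.pi/2):print(manip.inverse_kinematics([.5,-.17,.3],down(a)))
E
```

```text
head [[ 0.411 -0.17   0.014]]
tail [[ 0.471 -0.24   0.014]]
nest [[ 0.629 -0.153  0.034]]
pushtop [[ 0.629 -0.217  0.064]]
railend- [[ 0.642 -0.313  0.022]]
railend+ [[0.596 0.294 0.022]]
stn [[0.685 0.061 0.04 ]]
stn2 [[0.672 0.201 0.04 ]]
cam in tool [ 0.079 -0.    -0.124] [[-0.0, -0.95, -0.3], [1.0, -0.0, -0.0], [0.0, -0.3, 0.95]] [[301.0, 0.0, 282.0], [0.0, 301.0, 210.0], [0.0, 0.0, 1.0]]
[-3.74905276e-01 -3.86021144e-02  1.86616768e+00 -4.44089210e-16
  1.31402709e+00 -3.74905276e-01]
[-0.37490528 -0.03860211  1.86616768  0.          1.31402709 -1.9457016 ]
[-3.74905276e-01 -3.86021144e-02  1.86616768e+00 -4.44089210e-16
  1.31402709e+00  1.19589105e+00]
```

```bash
python3 - <<'E'
from h import *
a=np.deg2rad(41)
manip.reach([.441,-.205,.17],down(a))
manip.wait(.2)
snap("wrist","w1"); 
# view carrier too
manip.reach([.63,-.153,.22],down(np.deg2rad(4))); manip.wait(.2)
snap("wrist","w2"); print(manip.sense()["time_s"])
a=cv2.imread("pics/w1.png");b=cv2.imread("pics/w2.png")
E
```

```text
3.3917
```

View pics/w1.png

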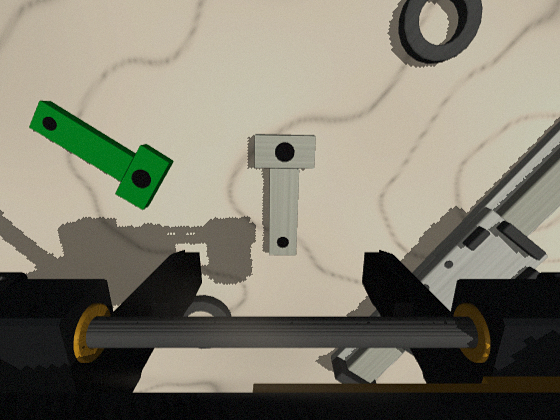

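View pics/w2.png

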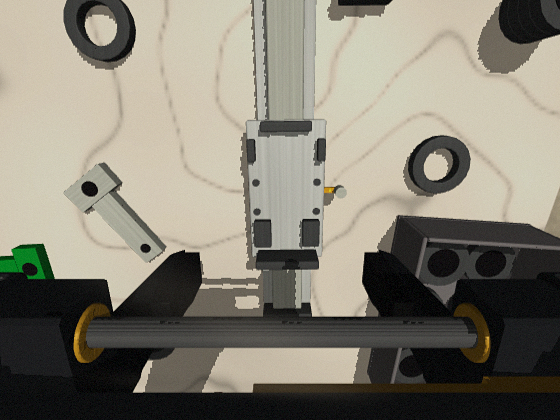

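The plate has its head at (285,151) and its tail at (283,256) in w1. In w2 the carrier covers (247–326, 120–268), with the push plate at (287,259) and the roller at (340,191). Next I'll measure both from depth and masks.

```bash
cat >> h.py <<'E'
def cloud(c,d):
    v,u=np.mgrid[:d.shape[0],:d.shape[1]];K=np.array(c["K"]);V=np.array(c["view"])
    q=np.stack([(u-K[0,2])/K[0,0]*d,(v-K[1,2])/K[1,1]*d,d],-1)
    return (q-V[:3,3])@V[:3,:3]
def load(f): 
    return dict(np.load(f"pics/{f}.npz")),cv2.imread(f"pics/{f}.png"),np.load(f"pics/{f}.npy")
def comp(m,seed):
    m=cv2.morphologyEx(m.astype(np.uint8),cv2.MORPH_OPEN,np.ones((3,3)));n,l=cv2.connectedComponents(m);return l==l[seed[1],seed[0]]
def plate_pose(c,p,d,seed,z=.014):
    hs=cv2.cvtColor(p,cv2.COLOR_BGR2HSV)
    P=cloud(c,d);m=comp((abs(P[...,2]-z)<.005)&(d>0)&(hs[...,1]<35),seed)
    cs,_=cv2.findContours(m.astype(np.uint8),cv2.RETR_EXTERNAL,cv2.CHAIN_APPROX_NONE)
    k=max(cs,key=cv2.contourArea)
    q=np.zeros(m.shape,np.uint8);cv2.drawContours(q,[k],-1,1,-1)
    v,u=np.nonzero(q);W=cast(c,np.c_[u,v],z)[:,:2]
    return W,P[m][:,2]
def rect(W): return cv2.minAreaRect((W*1000).astype(np.float32))
E
python3 - <<'E'
from h import *
c,p,d=load("w1");hs=cv2.cvtColor(p,cv2.COLOR_BGR2HSV);P=cloud(c,d)
for u,v in[(265,151),(284,200),(284,225),(230,200)]:print((u,v),hs[v,u],P[v,u].round(4))
W,z=plate_pose(c,p,d,(284,200));print(len(W),np.median(z),rect(W),W.mean(0))
c,p,d=load("w2");P=cloud(c,d)
m=comp((P[...,2]>.028)&(P[...,2]<.075)&(d>0),(286,190));Q=P[m];print(m.sum(),rect(Q[:,:2]))
s=m&(abs(P[...,2]-.034)<.003);print("slab",rect(P[s][:,:2]),np.median(P[s][:,2]))
s=m&(P[...,2]>.058);print("push",s.sum(),rect(P[s][:,:2]),np.median(P[s][:,2]))
for u,v in[(250,150),(320,150),(286,126),(262,233),(310,233)]:print((u,v),P[v,u].round(4))
E
```

```text
(265, 151) [ 24  26 159] [ 0.399  -0.18    0.0143]
(284, 200) [ 32  28 157] [ 0.443  -0.2041  0.0138]
(284, 225) [ 28  24 158] [ 0.4601 -0.2237  0.0132]
(230, 200) [ 19  40 174] [ 4.042e-01 -2.427e-01  2.000e-04]
4419 0.014248706909382392 ((441.5150146484375, -203.00045776367188), (55.7794189453125, 118.85401916503906), 40.221561431884766) [ 0.43316655 -0.19347414]
11088 ((633.2158203125, -153.83697509765625), (80.20953369140625, 149.82569885253906), 4.470576286315918)
slab ((633.21533203125, -153.89511108398438), (80.05716705322266, 149.81802368164062), 4.556547164916992) 0.0342439082703565
push 659 ((638.6858520507812, -223.1218719482422), (64.788330078125, 10.385193824768066), 4.145656585693359) 0.06380546003229395
(250, 150) [ 0.5945 -0.1099  0.0448]
(320, 150) [ 0.663  -0.1053  0.0449]
(286, 126) [ 0.6281 -0.0849  0.0451]
(262, 233) [ 0.6104 -0.197   0.0439]
(310, 233) [ 0.6617 -0.1936  0.0436]
```

```bash
python3 - <<'E'
from h import *
ap=np.deg2rad(40.2);u=np.array([-np.sin(ap),np.cos(ap)])
g=np.array([.4415,-.2030])+.009*u
manip.reach([*g,.10],down(ap))
manip.move_l([*g,.025],max_speed=.1,stop_force=15)
manip.command_gripper(0.0)
s=manip.sense();print(s["grip_width"],s["tcp_pos"],s["wrist_force"])
manip.move_l([*g,.13],max_speed=.15)
ar=np.deg2rad(4.5);v=np.array([-np.sin(ar),np.cos(ar)])
t=np.array([.6332,-.1539])+.009*v
manip.reach([*t,.13],down(ar));manip.wait(.2)
snap("wrist","w3");s=manip.sense();print(s["time_s"],s["tcp_pos"],s["wrist_force"],s["grip_width"])
E
```

```text
0.027684989000156576 [ 0.43562856 -0.19611616  0.02495494] [-0.31839641 -0.80409365 -0.72482578]
8.0833 [ 0.63133187 -0.14559671  0.13006854] [-0.82944549 -0.34151762 -3.27664666] 0.02741891874625699
```

View pics/w3.png

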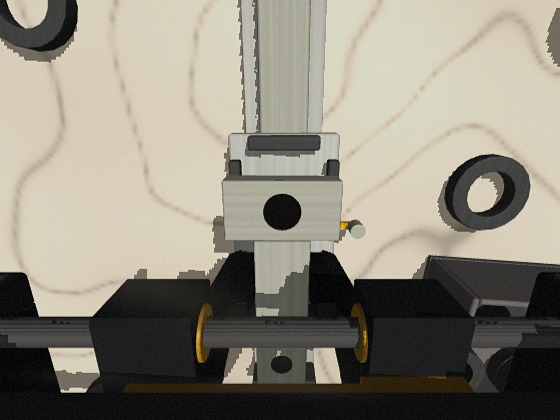

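```bash
python3 - <<'E'
from h import *
c,p,d=load("w3");P=cloud(c,d);ar=np.deg2rad(4.5)
v=np.array([-np.sin(ar),np.cos(ar)]);x=np.array([np.cos(ar),np.sin(ar)]);N=np.array([.6332,-.1539])
L=np.stack([(P[...,:2]-N)@x,(P[...,:2]-N)@v],-1)
m=(P[...,2]>.1)&(P[...,2]<.13)&(d>0);yy=np.arange(420)[:,None]
h=m&(yy>165)&(yy<243);print("head z",np.median(P[h][:,2]),rect(L[h]))
s=m&(yy>245)&(yy<300);print("shank x",np.percentile(L[s][:,0],[1,50,99]))
b=(P[...,2]>.041)&(P[...,2]<.048)&(d>0)&(L[...,1]>.02)&(abs(L[...,0])<.05)
for n,q in(("end",b&(L[...,1]>.062)),("L",b&(L[...,1]<.06)&(L[...,0]<0)),("R",b&(L[...,1]<.06)&(L[...,0]>0))):print(n,q.sum(),np.percentile(L[q],[2,98],axis=0).round(4).tolist())
c,p,d=load("w2");P=cloud(c,d);L=np.stack([(P[...,:2]-N)@x,(P[...,:2]-N)@v],-1)
b=(P[...,2]>.040)&(P[...,2]<.049)&(d>0)&(abs(L[...,0])<.05)&(abs(L[...,1])<.08)
n,l,st,_=cv2.connectedComponentsWithStats(b.astype(np.uint8))
for i in range(1,n):
    if st[i,4]>60:print(st[i].tolist(),np.percentile(L[l==i],[1,99],axis=0).round(4).tolist())
E
```

```text
head z 0.11895370699792765 ((-1.491058349609375, 43.536163330078125), (31.432403564453125, 56.42636489868164), 89.82447052001953)
shank x [-0.02825959 -0.00142291  0.02503808]
end 1074 [[-0.0237, 0.0642], [0.0234, 0.0737]]
L 171 [[-0.0386, 0.0469], [-0.0311, 0.0568]]
R 178 [[0.031, 0.0468], [0.0386, 0.057]]
[260, 121, 52, 11, 564] [[-0.0246, 0.0642], [0.0244, 0.0739]]
[317, 139, 9, 23, 198] [[0.0309, 0.0351], [0.0388, 0.0565]]
[246, 140, 9, 22, 178] [[-0.0389, 0.0359], [-0.0311, 0.0564]]
[254, 220, 17, 28, 447] [[-0.0346, -0.0578], [-0.0174, -0.028]]
[302, 220, 18, 27, 444] [[0.017, -0.0569], [0.0348, -0.0279]]
[257, 251, 61, 6, 225] [[-0.0319, -0.0658], [0.0321, -0.0644]]
```

```bash
python3 - <<'E'
from h import *
ar=np.deg2rad(4.5);v=np.array([-np.sin(ar),np.cos(ar)]);x=np.array([np.cos(ar),np.sin(ar)])
t=np.array([.6332,-.1539])+.0102*v+.0014*x
manip.move_l([*t,.075],max_speed=.1);manip.wait(.15)
s=manip.sense();e=s["tcp_pos"][:2]-np.array([.6332,-.1539]);print("rel",e@x,e@v,s["tcp_pos"][2])
r=manip.move_l([*t,.0585],max_speed=.03,stop_force=6)
s=manip.sense();e=s["tcp_pos"][:2]-np.array([.6332,-.1539]);print(r,"rel",e@x,e@v,s["tcp_pos"][2],s["wrist_force"])
E
```

```text
rel 0.0022792074263399326 0.009921336028605801 0.07612115852878897
True rel 0.0009979706499106146 0.010359128204841802 0.05896240180984591 [-0.13874876  0.41546124  4.28496624]
```

```bash
python3 - <<'E'
from h import *
ar=np.deg2rad(4.5);v=np.array([-np.sin(ar),np.cos(ar)]);x=np.array([np.cos(ar),np.sin(ar)]);N=np.array([.6332,-.1539])
manip.command_gripper(.042);s=manip.sense();print(s["grip_width"])
p=s["tcp_pos"];manip.move_l([p[0],p[1],.22],max_speed=.15);manip.wait(.15)
c,p,d=snap("wrist","w4");print(manip.sense()["time_s"])
P=cloud(c,d);L=np.stack([(P[...,:2]-N)@x,(P[...,:2]-N)@v],-1)
for n,q in(("head",(abs(L[...,0])<.027)&(L[...,1]>.033)&(L[...,1]<.058)),("tail",(abs(L[...,0])<.012)&(L[...,1]>-.055)&(L[...,1]<0))):
    print(n,np.percentile(P[q][:,2],[5,50,95]).round(4))
# station
q=(P[...,2]>.036)&(P[...,2]<.044)&(d>0)&(L[...,0]>.045)&(L[...,1]>.1)
print(q.sum(),np.median(L[q],axis=0) if q.any() else "")
E
```

```text
0.04190611558953179
11.3
head [0.0484 0.2793 0.2991]
tail [0.0471 0.0483 0.0495]
401 [0.21515925 0.16148727]
```

View pics/w4.png

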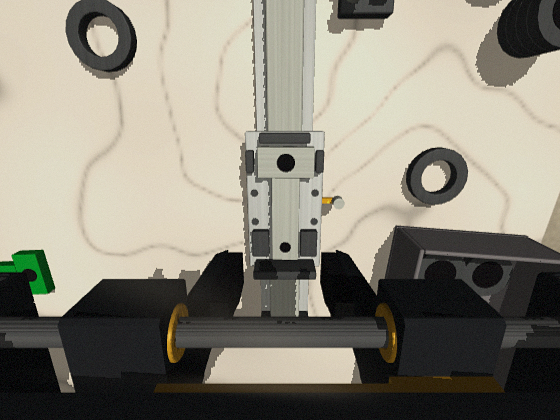

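The plate is flat in the nest: its top reads 48.3 mm and the head lies between its blocks. Next I'll look at the station from above, since its position sets how far to push.

```bash
python3 - <<'E'
from h import *
ar=np.deg2rad(4.5);v=np.array([-np.sin(ar),np.cos(ar)]);x=np.array([np.cos(ar),np.sin(ar)]);N=np.array([.6332,-.1539])
manip.command_gripper(0)
t=N+.19*v+.03*x;manip.reach([*t,.22],down(ar));manip.wait(.15)
c,p,d=snap("wrist","w5");print(manip.sense()["time_s"])
P=cloud(c,d);L=np.stack([(P[...,:2]-N)@x,(P[...,:2]-N)@v],-1)
b=(P[...,2]>.0365)&(P[...,2]<.0435)&(d>0)&(L[...,0]>.04)&(L[...,0]<.11)&(L[...,1]>.08)&(L[...,1]<.42)
n,l,st,_=cv2.connectedComponentsWithStats(b.astype(np.uint8))
for i in range(1,n):
    if st[i,4]>20:print(st[i].tolist(),np.r_[P[l==i].mean(0),L[l==i].mean(0)].round(4).tolist(),rect(L[l==i])[1])
E
```

```text
12.9833
[309, 0, 19, 8, 107] [0.6669, 0.2094, 0.0399, 0.0621, 0.3595] (5.1829938888549805, 15.415474891662598)
[343, 0, 10, 12, 43] [0.6935, 0.2095, 0.0371, 0.0886, 0.3576] (7.757305145263672, 6.892886161804199)
[342, 9, 14, 13, 47] [0.6955, 0.203, 0.0371, 0.0901, 0.3509] (12.572476387023926, 6.787847518920898)
[341, 17, 15, 13, 51] [0.6975, 0.1964, 0.037, 0.0916, 0.3441] (8.798025131225586, 12.853652954101562)
[308, 18, 20, 23, 355] [0.6686, 0.1894, 0.0402, 0.0622, 0.3395] (17.159351348876953, 16.979320526123047)
[305, 151, 18, 18, 248] [0.6777, 0.0741, 0.0402, 0.0623, 0.2238] (16.845163345336914, 17.09930419921875)
[335, 173, 12, 12, 45] [0.7089, 0.0551, 0.037, 0.0919, 0.2024] (14.747215270996094, 7.915253162384033)
[305, 176, 17, 18, 231] [0.6798, 0.0485, 0.0401, 0.0623, 0.1981] (16.804588317871094, 17.418190002441406)
```

View pics/w5.png

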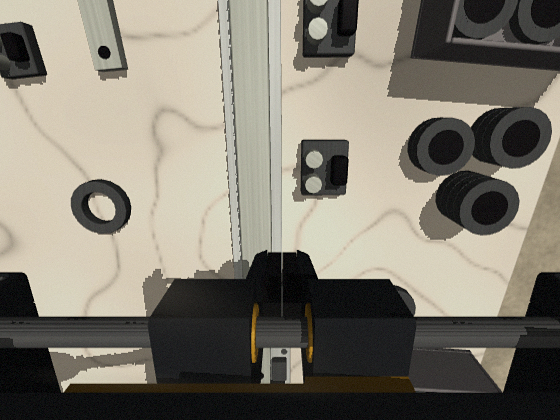

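```bash
cat >> h.py <<'E'
ar=np.deg2rad(4.5);v=np.array([-np.sin(ar),np.cos(ar)]);x=np.array([np.cos(ar),np.sin(ar)]);N=np.array([.6332,-.1539])
def loc(P): return np.stack([(P[...,:2]-N)@x,(P[...,:2]-N)@v],-1)
def slab(c,d,y0,top=.034):
    P=cloud(c,d);L=loc(P)
    b=(abs(P[...,2]-.044)<.004)&(d>0)&(abs(L[...,0])<.027)&(L[...,1]>y0+.061)&(L[...,1]<y0+.10)
    return np.percentile(L[b][:,1],[1,50,99]).round(4)-[.0642,.069,.0739],b.sum()  # est. nest y from end block
E
python3 - <<'E'
from h import *
manip.reach([*(N-.108*v),.22],down(ar))
manip.move_l([*(N-.108*v),.062],max_speed=.12);manip.wait(.1);f0=manip.sense()["wrist_force"]
T=lambda y:[*(N+y*v),.062]
print(manip.move_l(T(-.08),max_speed=.025,stop_force=1.6))
s=manip.sense();yc=loc(s["tcp_pos"]);print("contact",yc,s["tcp_pos"][2],(s["wrist_force"]-f0).round(2),s["time_s"])
E
```

```text
True
contact [-0.00048269 -0.08441304] 0.06129763304544666 [ 0.7   0.11 -0.68] 16.5583
```

```bash
python3 - <<'E'
from h import *
T=lambda y:[*(N+y*v),.062]
print(manip.move_l(T(.080),max_speed=.07,stop_force=18));manip.wait(.3)
s=manip.sense();y=loc(s["tcp_pos"]);c,p,d=snap("wrist","w6")
print(y,s["tcp_pos"][2],s["wrist_force"].round(2),s["time_s"]);print(slab(c,d,y[1]+.084))
E
```

```text
False
[0.00031266 0.07991368] 0.062186139631600315 [ 0.34 -0.85 -0.09] 19.3667Traceback (most recent call last):
  File "<stdin>", line 5, in <module>
  File "h.py", line 38, in slab
    return np.percentile(L[b][:,1],[1,50,99]).round(4)-[.0642,.069,.0739],b.sum()  # est. nest y from end block
           ~~~~~~~~~~~~~^^^^^^^^^^^^^^^^^^^^^
    return _quantile_unchecked(
        a, q, axis, out, overwrite_input, method, keepdims, weights)
    return _ureduce(a,
                    func=_quantile_ureduce_func,
    ...<5 lines>...
                    overwrite_input=overwrite_input,
                    method=method)
    r = func(a, **kwargs)
    result = _quantile(arr,
                       quantiles=q,
    ...<2 lines>...
                       out=out,
                       weights=wgt)
    slices_having_nans = np.isnan(arr[-1, ...])
                                  ~~~^^^^^^^^^
IndexError: index -1 is out of bounds for axis 0 with size 0
```

View pics/w6.png

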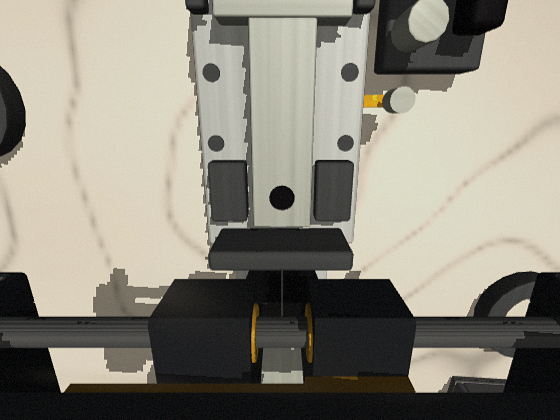

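The fingers are on the push plate, and the roller at (398,100) sits just short of the first lobe at (428,20). I'll measure the carrier position from the tail blocks.

```bash
cat >> h.py <<'E'
def slab2(c,d,y0):
    P=cloud(c,d);L=loc(P);r=[]
    for s in(-1,1):
        b=(abs(P[...,2]-.044)<.0035)&(d>0)&(L[...,0]*s>.0175)&(L[...,0]*s<.034)&(abs(L[...,1]-y0+.043)<.022)
        r.append((np.percentile(L[b][:,1],[2,50,98])-[-.0575,-.043,-.0283]).round(4).tolist()+[int(b.sum())])
    return r
E
python3 - <<'E'
from h import *
c,p,d=load("w2");print(slab2(c,d,0))
c,p,d=load("w6");print(slab2(c,d,.164))
E
```

```text
[[-0.0073, 0.0002, 0.0001, 428], [-0.0074, 0.0009, 0.0002, 432]]
[[0.158, 0.1657, 0.1657, 2191], [0.158, 0.1658, 0.1659, 2154]]
```

```bash
python3 - <<'E'
from h import *
T=lambda y:[*(N+y*v),.062]
f=[]
for y in (.095,.105,.112,.118,.1235):
    r=manip.move_l(T(y),max_speed=.03,stop_force=25)
    s=manip.sense();c=manip.camera_params("wrist");_,d=manip.snapshot("wrist");L=loc(s["tcp_pos"])
    k=slab2(c,d,L[1]+.0855);print(r,L.round(4),s["wrist_force"].round(1),k[0][1:3],k[1][1:3],round(s["time_s"],2))
    if r or k[0][1]>.208:break
E
```

```text
False [-0.0004  0.0956] [-0.1  0.1  0.1] [0.182, 0.1818] [0.182, 0.1818] 20.07
False [-0.0003  0.1041] [ 0.7 -4.7 -1.7] [0.1903, 0.1898] [0.1901, 0.1898] 20.6
False [-0.0003  0.1122] [-0.9 -1.3 -0.1] [0.1982, 0.1979] [0.1983, 0.198] 21.03
False [0.0003 0.1187] [-0.3 -0.6  0.1] [0.2107, 0.2105] [0.2108, 0.2105] 21.43
```

The carrier jumped ahead of the fingers to 0.2106, and home is 0.2110. I'll retreat and verify from above.

```bash
python3 - <<'E'
from h import *
manip.move_l([*(N+.09*v),.062],max_speed=.1)
manip.move_l([*(N+.09*v),.20],max_speed=.2)
manip.reach([*(N+.16*v),.22],down(ar));manip.wait(.2)
c,p,d=snap("wrist","w7");P=cloud(c,d);L=loc(P);print(manip.sense()["time_s"])
print("end block->nest",slab(c,d,.2106))
b=(abs(P[...,2]-.04)<.0035)&(d>0)&(abs(L[...,0]-.0625)<.012)&(abs(L[...,1]-.211)<.03)
n,l,st,_=cv2.connectedComponentsWithStats(b.astype(np.uint8))
print([(L[l==i].mean(0).round(4).tolist(),int(st[i,4])) for i in range(1,n) if st[i,4]>20])
q=(abs(L[...,0])<.026)&(abs(L[...,1]-.2106-.045)<.012);print("head z",np.percentile(P[q][:,2],[5,50,95]).round(4))
q=(abs(L[...,0])<.012)&(abs(L[...,1]-.2106)<.02)&(d>0);print("shank z",np.percentile(P[q][:,2],[5,50,95]).round(4))
E
```

```text
23.4
end block->nest (array([0.2103, 0.2101, 0.2102]), np.int64(690))
[([0.0622, 0.2237], 273), ([0.0621, 0.1979], 255)]
head z [0.0471 0.0484 0.0497]
shank z [0.0475 0.2725 0.2847]
```

View pics/w7.png

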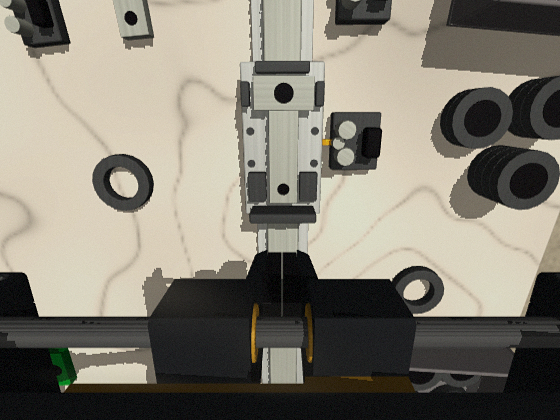

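```bash
python3 -c "
from cell import manip
print(manip.hand_in())"
```

```text
the job is handed in; nothing more can be done
None
```

The T plate is lying flat in the carrier's nest with its head at the leading end, and the carrier is clicked home in the next station's notch. I handed the job in at about 23.4 s of the 58 s allowed. The hand-in gives no verdict, so my own checks are all there is to go on.

- **Plate:** I gripped it at its centre of mass and lowered it until it touched the nest floor. After the push the head's top read 48.4 mm, where 48 mm means fully seated. The last look at the shank was partly hidden by the gripper, but it read 48.3 mm before the push.
- **Carrier:** I pushed on the push plate with closed fingers until the roller snapped over the first lobe and ran ahead of the fingers. The nest measured 210.2 mm along the rail (210.6 mm just before) against 210.8–211.0 mm for the middle of the lobes, so it is home within about 0.8 mm. The last picture shows the roller between the two lobes.
- **Other things:** I moved nothing else on purpose. I did not measure the bar, rings, jar or caliper again, but nothing in view looked disturbed, and the gripper was clear of everything at hand-in.

One small disagreement: the finger-to-carrier distance came out as 84.4 mm from the first touch and 85.8 mm from the camera, so I finished the push in short steps, checking the camera after each.

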